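Hang the pastry cutter on the swivel hook

TASK

Swing the hook on the little counter stand clockwise, seen from above, until it bears firmly against its stop, feeling for it and without straining it. Then hang the larger of the two pastry cutters on it by the arched handle, gently, so that it hangs free in the dip of the hook and the hook still bears on its stop. Leave the other things where they are.

Things in the scene. Friction and masses are not known exactly. Their poses are not given: they have to be found in the camera images.
- stand: Fixed counter stand: dark round foot 124 mm wide, 22 mm high, steel column 16 mm thick. Just under the hook a dark collar holds a sprung stop: an upright 8 mm pin 35 mm from the column's axis, ending 12 mm above the arm's centre line, on a small lever. Where the collar is clamped is not measured: the stop has to be found by feel. Origin on the table at the column's axis, z up.
- hook: Steel swivel hook on top of the column. Origin on the column's axis, 180 mm above the table, on the arm's centre line; x points out along the arm, z up. Hub 28 mm across, top 19 mm above the origin. Arm of 8 mm round steel: level out to x = 50 mm, then a dip 5 mm lower from x = 54 to 78 mm, then a rising tip that ends at x = 93 mm, 17 mm above the origin. Fingers must not press on it with over 20 N.
- hook_seat (a point): Top surface of the dip in the hook's arm, at its middle, 66 mm from the axis: where the handle is to hang. The hook turns about the column with stiff friction (0.2 N m: 3 N at the dip) and stays where left. First it points roughly towards the robot; 0.6 to 2 rad clockwise from there, pointing left, its side meets the pin. The force then rises by about 3.7 N a mm at the dip.
- cutter: Larger pastry cutter: open steel ring 62 mm wide, 28 mm high, with an arched strap handle; upright, loose, about 120 g. Origin at the centre of its underside, z up. Strap 16 mm wide (along x), 3 mm thick; arch in the y-z plane: two legs 42 mm apart over their outer faces from z = 41 to 60 mm, then a round arch to z = 81 mm; opening 36 mm wide.
- cutter_arch (a point): Underside of the arch's top, on the cutter's axis, 78 mm above its origin: this rests on the hook. Gripped across the two legs (along the cutter's y) at about z = 50 mm, the cutter leaves room for the hook to pass between the fingers along the cutter's x. Over 15 N between cutter and hook counts as forced.
- small_cutter: The smaller pastry cutter, 46 mm across and 63 mm high, same shape, loose; to be left alone. Origin at the centre of its underside. The two cutters may have changed places.
- mill: Brown pepper mill, 58 mm across, 150 mm high, standing loose; leave alone.
- mug: Pale speckled mug, 78 mm across, 98 mm high, standing loose; leave alone.
- tin: Food tin 75 mm across, 58 mm high, standing loose; leave alone.
There are look-alikes about, which are no part of the job. Leave any green look-alike of the cutter alone.

How it is judged:
By the outcome, as a careful person would: the job done as asked, in the order asked, and still so for the second after the job is handed in, with the robot touching nothing.
It also fails if it takes over 72 s, if anything falls off the work surface, if the arm or the gripper's body presses on something with over 40 N, if the wrist force passes 120 N, or if a joint passes its speed limit or range.

ROBOT

A 6-joint arm with a two-finger parallel gripper is mounted at the origin on a cart in front of the work surface, level with it; the furniture and walls round the work are solid. World frame = base frame: x ahead of the robot, y to its left, z up, the work surface at z = 0. Lengths are in mm, angles in rad, forces in N, time in s.
With the tool pointing down it reaches from about 275 to 825 mm from the base axis. Payload 4.9 kg.
Tool frame: the origin (TCP) lies midway between the tips of the shut fingers; the grasp point (between the pads) lies 19 mm behind it; z points along the fingers, y is the line along which they close (so a half turn about z gives the same grasp; the last joint's range is limited). The gripper opens to 85 mm and grips with 20 to 120 N. Pads are 22 mm wide; open, the fingers measure 114 mm over their backs; the gripper's body (76 mm by 85 mm) begins 54 mm behind the grasp point. The pads swing forward as they close: fully open they stand 13 mm farther back than shut.
Start: joints at [1.036, 0.326, -0.193, 1.052, 0, 1.437], TCP at [214.582, 506.432, 231.281] pointing down, gripper open.
Joint ranges: [-2.65, 2.65], [-0.97, 1.79], [-1.3, 1.35], [-1.93, 2.1], [-1.47, 1.37], [-3.14, 3.14]. Speed limits (rad/s): [2.57, 2.57, 3.14, 3.14, 3.14, 3.14].

INTERFACE

Orientations are given as a rotation vector (axis times angle).
In Python, from plant import manip gives the robot as it stands. Calls block until the motion is done:
- manip.goto(position, orientation): joint-space move of the TCP to a pose.
- manip.move_straight(position, vel=150, orientation=None, guard=None): straight line of the TCP; orientation=None keeps the orientation; vel is the mean speed in mm/s. With guard (N) it stops when the force on the tool has changed by that much, and returns True; else False.
- manip.move_j(angles): joint-space move.
- manip.command_gripper(opening): finger opening in mm; the grip force is fixed at half the most; returns when the fingers have stopped.
- manip.hold(seconds).
- manip.inverse_kinematics(position, orientation): joint angles nearest the present ones, or None.
- manip.snapshot(name): name is "side" or "top" or "wrist"; returns (picture, depth): 420x560x3 uint8, blue, green, red; 420x560 float32, mm along the optical axis (not along the pixel's ray), 0 where there is no reading.
- manip.camera_model(name): a dict with "fx", "fy", "cx", "cy" (pixels), "dist" ([k1, k2, p1, p2, k3] as OpenCV has them; the pictures are not rectified), "R" (3x3) and "t" (3): a world point X has camera coordinates R X + t. Camera axes: x right, y down, z forward; pixel columns grow to the right and rows downward; lengths in mm; the calibration is good to about 2 mm. A picture is of the moment at which its call begins: read the wrist's pose just before it. camera_model takes no time and is no camera call; for the wrist camera it gives the pose at the moment of the call.
A pose or a line that the arm cannot do raises manip.PlanningError and nothing moves.
- manip.finish_job(): hands the job in; it is judged then, once.
Trained networks look in the newest picture that a camera, given by its name, has taken for a name from the list of things; names that differ only in an ending like _2 or _b are one class to them, and where a whole thing is asked for, a point or a joint stands for the part that bears it (a point fixed in the world has none). Each returns a list of dicts, best first, with "conf" (0 to 1); they miss things now and then, are a little off and sometimes report something else, mostly with a low value. They report only what shows in the picture. A call takes as long as a camera call. They do not tell look-alikes from the thing itself.
- manip.regions_of(query, camera): "region" (420x560 bool, what is visible of it).
- manip.landmark_of(query, camera): "xyz" ([x, y, z] in mm, in world coordinates, good to about 4 mm: a listed point, or the origin of a listed thing).
Readings, each from a call of its own:
- manip.current_time_s(): time.
- manip.current_q(): joint angles.
- manip.current_qd(): joint speeds.
- manip.current_joint_torque(): joint torques, N m.
- manip.current_tool_pos(): TCP position.
- manip.current_ee_rot(): TCP orientation.
- manip.current_wrist_force(): force on the tool from outside, world axes, zero at the start.
- manip.current_ft_torque(): the same for the moment, N m.
- manip.current_finger_gap(): finger opening in mm.
- manip.current_grasp_force(): force on a finger pad.
Only numpy, scipy, OpenCV 4.12 (cv2) and the standard library are available. Lean on these libraries where they do the work, as an engineer would, in place of code of your own. Each camera call takes 0.05 s, during which the arm holds its last target. There are 200 camera calls.

## Working session

There is one attempt and no reset: what is moved stays moved. The work goes in short steps, each a Python script; the robot and the scene stay as the last script left them, time stands still between calls to the robot, and variables do not carry over. Pictures are saved under pics/ and viewed, at most 10 in all, crops included, and the job is handed in when it is done.

```bash
mkdir -p pics; ls; python3 - <<'E'
from plant import manip
import cv2,numpy as np
ims=[]
for c in("top","side"):
    im,d=manip.snapshot(c);cv2.imwrite(f"pics/{c}0.png",im)
    for q in("cutter","small_cutter","hook","hook_seat","stand","cutter_arch","mill","mug","tin"):
        try: print(c,q,[(np.round(r["xyz"]).tolist(),round(r["conf"],2)) for r in manip.landmark_of(q,c)])
        except Exception as e: print(q,e)
print(manip.current_time_s(),manip.current_ee_rot())
E
```

```text
pics
top cutter [([495.0, 96.0, -1.0], 0.74), ([450.0, -12.0, 2.0], 0.45)]
top small_cutter [([491.0, 249.0, 1.0], 0.48)]
top hook [([592.0, -139.0, 178.0], 0.62)]
top hook_seat [([527.0, -169.0, 183.0], 0.5), ([490.0, 99.0, 75.0], 0.48), ([587.0, -141.0, 2.0], 0.17)]
top stand [([591.0, -140.0, 0.0], 0.76)]
top cutter_arch [([453.0, -11.0, 75.0], 0.78), ([493.0, 97.0, 75.0], 0.67)]
top mill [([606.0, 351.0, -2.0], 0.86), ([589.0, -140.0, -2.0], 0.18)]
top mug [([616.0, 218.0, -1.0], 0.92)]
top tin []
side cutter [([494.0, 94.0, -4.0], 0.84), ([489.0, 252.0, -0.0], 0.32)]
side small_cutter [([491.0, 252.0, 0.0], 0.75)]
side hook [([590.0, -143.0, 180.0], 0.83), ([496.0, -330.0, -1.0], 0.58)]
side hook_seat [([526.0, -160.0, 179.0], 0.94)]
side stand [([589.0, -143.0, 1.0], 0.71)]
side cutter_arch [([453.0, -17.0, 77.0], 0.7), ([494.0, 99.0, 79.0], 0.63)]
side mill [([604.0, 353.0, 2.0], 0.96), ([611.0, 216.0, 2.0], 0.41)]
side mug [([614.0, 218.0, 2.0], 0.86)]
side tin []
1.0 [6.25333171e-01 3.07866661e+00 8.93825578e-05]
```

View pics/top0.png

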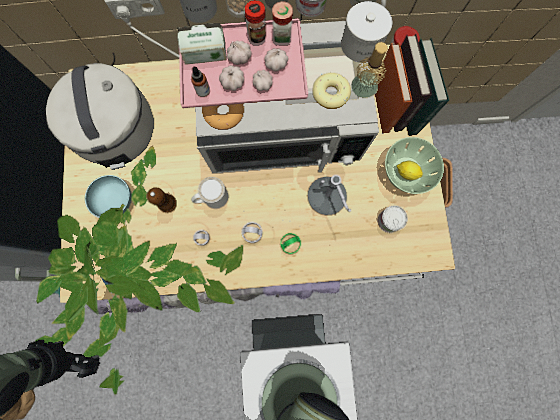

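View pics/side0.png

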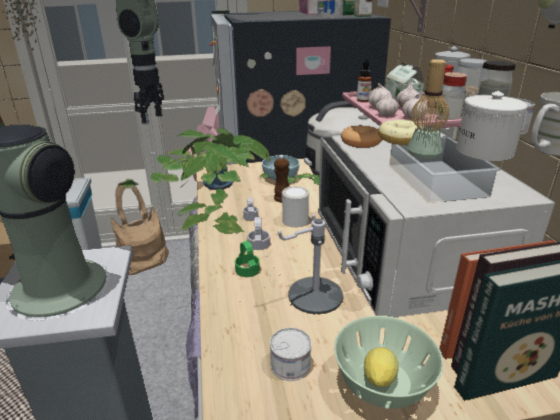

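The top view shows the steel large cutter at px (252,233), the small one at (201,237), the green look-alike at (290,243), and the stand at (327,195) with its hook pointing down and right. The side view agrees. A plant overhangs the table near the arm's start, so I'll check its heights before moving.

```bash
cat > h.py <<'E'
from plant import manip
import cv2,numpy as np
from scipy.spatial.transform import Rotation as Rn
def cloud(c,snap=True):
    m=manip.camera_model(c);im,d=manip.snapshot(c)
    K=np.array([[m["fx"],0,m["cx"]],[0,m["fy"],m["cy"]],[0,0,1]])
    v,u=np.mgrid[:420,:560]
    n=cv2.undistortPoints(np.stack([u,v],-1).reshape(-1,1,2).astype(float),K,np.array(m["dist"])).reshape(420,560,2)
    P=np.dstack([n*d[...,None],d])
    W=(P-np.array(m["t"]))@np.array(m["R"])
    W[d<=0]=np.nan
    return im,W
def down(yaw): # tool z down, tool x along world angle yaw
    c,s=np.cos(yaw),np.sin(yaw)
    return Rn.from_matrix(np.array([[c,s,0],[s,-c,0],[0,0,-1]])).as_rotvec()
def yawnow():
    M=Rn.from_rotvec(manip.current_ee_rot()).as_matrix();return np.arctan2(M[1,0],M[0,0])
E
python3 - <<'E'
from h import *
im,W=cloud("top")
# max height grid 
x,y,z=W[...,0],W[...,1],W[...,2]
print("cols y", list(range(-300,650,50)))
for a in range(50,800,50):
    print(a,[int(z[(x>=a)&(x<a+50)&(y>=b)&(y<b+50)].max(initial=-99)) for b in range(-300,650,50)])
m=manip.camera_model("top");print(-np.array(m["R"]).T@m["t"])
print(yawnow(),manip.current_wrist_force(),manip.current_time_s())
m=manip.camera_model("wrist");print("wristcam",-np.array(m["R"]).T@m["t"],np.array(m["R"])[2])
# cutter arch
for z0,c in((55,(495,97)),(100,(590,-142))):
    k=(np.hypot(x-c[0],y-c[1])<(45 if z0<60 else 110))&(z>z0);p=W[k];print(len(p),np.median(p,0),np.linalg.svd(p[:,:2]-p[:,:2].mean(0),full_matrices=False)[1:])
E
```

```text
cols y [-300, -250, -200, -150, -100, -50, 0, 50, 100, 150, 200, 250, 300, 350, 400, 450, 500, 550, 600]
50 [-99, -99, 4, 7, 360, 365, 353, 65, 7, 6, -99, -99, -99, -99, -99, 48, 48, 32, -99]
100 [-99, -99, 4, 6, 6, 311, 310, 6, 6, 5, -99, -99, -99, -99, -99, 55, 47, -99, -99]
150 [-99, -99, 1, 5, -99, -99, -99, 1, 3, -2, -99, -99, -99, 677, 351, 567, 403, 34, 30]
200 [-99, -99, -99, -99, -99, -99, -99, -99, -99, -99, -99, -99, -99, -99, 555, 586, 500, 353, 100]
250 [-99, -99, -99, -99, -99, -99, -99, -99, -99, 37, 34, 35, 32, 117, 134, 537, 519, 351, 106]
300 [5, 6, 7, 4, 5, 6, 8, 5, 6, 42, 41, 41, 34, 177, 182, 180, 184, 190, 134]
350 [7, 5, 6, 7, 6, 6, 6, 4, 28, 41, 41, 104, 113, 182, 187, 183, 182, 184, 146]
400 [5, 6, 5, 5, 6, 82, 76, 7, 37, 44, 40, 59, 102, 170, 168, 183, 190, 172, 173]
450 [62, 6, 6, 6, 5, 84, 77, 84, 85, 5, 65, 66, 111, 149, 172, 184, 180, 166, 161]
500 [59, 7, 197, 17, 8, 6, 6, 30, 78, 6, 33, 30, 7, 5, 172, 172, 174, 145, 145]
550 [5, 11, 195, 200, 21, 8, 6, 5, 6, 100, 102, 70, 140, 150, 36, 146, 144, 133, 124]
600 [7, 7, 20, 192, 18, 6, 8, 6, 8, 102, 103, 74, 141, 152, 38, 64, 20, 65, 6]
650 [255, 255, 255, 255, 254, 255, 254, 255, 255, 254, 253, 6, 6, 7, 49, 64, 65, 65, 6]
700 [255, 454, 452, 386, 384, 369, 368, 369, 368, 369, 368, 6, 7, 41, 199, 223, 217, 207, 7]
750 [254, 514, 513, 385, 384, 365, 404, 413, 411, 458, 369, 7, 6, 198, 224, 262, 264, 225, 212]
[ 332.35503201   34.16649454 1175.76158974]
2.740762816741545 [-0.43813473 -0.01769993 -0.25838712] 1.05
wristcam [148.53496562 534.70831589 374.04535124] [ 0.26048777 -0.11168923 -0.95899512]
84 [491.49028978  97.91168205  77.83539684] (array([108.00895067,  45.13600043]), array([[-0.16021942, -0.98708142],
       [ 0.98708142, -0.16021942]]))
1162 [ 685.73303382 -140.35556343  190.51634358] (array([1736.72917764,  897.77687547]), array([[-0.99984199,  0.01777651],
       [-0.01777651, -0.99984199]]))
```

```bash
python3 - <<'E'
from h import *
p=np.array(manip.current_tool_pos())
manip.move_straight(p+[0,0,60])
ax=np.array([590,-142.]);th=3.47
def pose(th,off,z,r=66):
    t=np.array([-np.sin(th),np.cos(th)]);return [*(ax+r*np.array([np.cos(th),np.sin(th)])+off*t),z]
manip.command_gripper(0)
manip.goto(pose(th,60,300),down(th+np.pi/2))
print(manip.current_q(),yawnow(),th+np.pi/2-2*np.pi,manip.current_time_s())
im,W=cloud("wrist");cv2.imwrite("pics/w1.png",im)
for q in("hook","hook_seat"): print(q,[(np.round(r["xyz"],1).tolist(),round(r["conf"],2)) for r in manip.landmark_of(q,"wrist")])
x,y,z=W[...,0],W[...,1],W[...,2]
k=(np.hypot(x-590,y+142)<13)&(z>190);print("hubtop",k.sum(),W[k].mean(0))
r=np.hypot(x-590,y+142);k=(r>20)&(r<90)&(z>168)&(z<205)&(x<585);q=W[k]
print("arm",len(q),q.mean(0));c=q[:,:2]
_,_,v=np.linalg.svd(c-c.mean(0),full_matrices=False);print(v[0],np.arctan2(*v[0][::-1]))
E
```

```text
[-5.07006633e-01  3.68589700e-01  4.44232399e-02  1.24665127e+00
  1.07948129e-04 -2.40685554e+00] -1.2417437466989298 -1.242388980384689 5.575
hook [([590.9, -142.9, 180.1], 0.83)]
hook_seat []
hubtop 784 [ 589.74688059 -144.17788076  194.34511136]
arm 256 [ 563.02654745 -151.48502186  182.40167037]
[-0.6454264  -0.76382247] -2.272377726035087
```

View pics/w1.png

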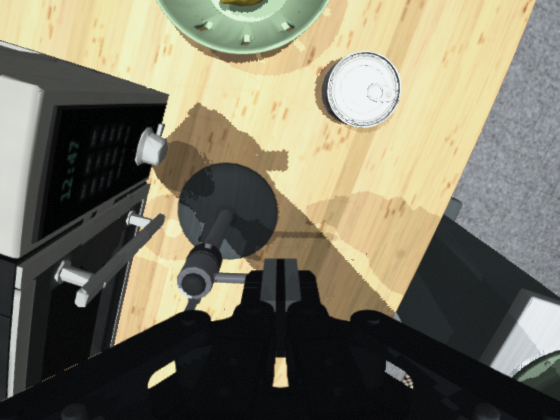

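The wrist view shows the hub at px (195,280) with the arm running right to about (245,278), mostly hidden by the gripper. The hook is at about pi+0.31. The right side is clear for the fingers, so I'll descend there and push.

```bash
cat > push.py <<'E'
from h import *
ax=np.array([590,-143.])
def pose(th,off,z,r=66):
    t=np.array([-np.sin(th),np.cos(th)]);return [*(ax+r*np.array([np.cos(th),np.sin(th)])+off*t),z]
def ft(th): # force on tool resisting clockwise push
    f=np.mean([manip.current_wrist_force() for _ in range(3)],0)-f0
    return f[:2]@[-np.sin(th),np.cos(th)]
E
python3 - <<'E'
import push
from push import *
th=3.45
manip.move_straight(pose(th,38,300),vel=200)
print(manip.move_straight(pose(th,38,162),vel=120,guard=6))
manip.hold(.2); push.f0=np.mean([manip.current_wrist_force() for _ in range(5)],0);print(push.f0)
np.save("f0.npy",push.f0)
print(manip.move_straight(pose(th,18,162),vel=50,guard=5),ft(th))
log=[];
while th>1.2:
    th-=0.08
    g=manip.move_straight(pose(th,15,162),vel=40,orientation=down(th+np.pi/2),guard=4.5)
    f=ft(th);log.append((round(th,2),g,round(f,1)))
    if f>6 or (g and f>5.5): break
    if g: print("guard",th,f)
print(log);print(manip.current_tool_pos(),yawnow(),manip.current_wrist_force(),manip.current_time_s())
E
```

```text
False
[0.16924111 0.90262586 0.34181479]
False 0.7541377666475256
guard 1.6899999999999986 5.121781336246194
guard 1.6099999999999985 4.6946277434155865
guard 1.5299999999999985 2.8845678343481973
guard 1.4499999999999984 1.717137933293648
guard 1.3699999999999983 0.7916766037209673
guard 1.2899999999999983 0.5991603005027142
guard 1.2099999999999982 0.09797229321256865
guard 1.1299999999999981 0.7949771891959064
[(3.37, False, np.float64(1.3)), (3.29, False, np.float64(2.3)), (3.21, False, np.float64(3.0)), (3.13, False, np.float64(1.4)), (3.05, False, np.float64(1.3)), (2.97, False, np.float64(1.0)), (2.89, False, np.float64(1.8)), (2.81, False, np.float64(1.0)), (2.73, False, np.float64(2.5)), (2.65, False, np.float64(2.2)), (2.57, False, np.float64(2.2)), (2.49, False, np.float64(1.7)), (2.41, False, np.float64(1.0)), (2.33, False, np.float64(1.7)), (2.25, False, np.float64(2.4)), (2.17, False, np.float64(2.7)), (2.09, False, np.float64(1.1)), (2.01, False, np.float64(1.6)), (1.93, False, np.float64(1.4)), (1.85, False, np.float64(1.5)), (1.77, False, np.float64(5.5)), (1.69, True, np.float64(5.1)), (1.61, True, np.float64(4.7)), (1.53, True, np.float64(2.9)), (1.45, True, np.float64(1.7)), (1.37, True, np.float64(0.8)), (1.29, True, np.float64(0.6)), (1.21, True, np.float64(0.1)), (1.13, True, np.float64(0.8))]
[558.12340811 -77.7247096  155.60330217] 3.131075286195665 [-1.30877987 -0.36715158 -0.45726346] 16.0417
```

```bash
python3 - <<'E'
from h import *
print(manip.current_q(),manip.current_tool_pos(),manip.current_ee_rot(),manip.current_wrist_force(),manip.current_ft_torque(),manip.current_finger_gap())
a,_=manip.snapshot("side");b,_=manip.snapshot("top")
a=cv2.resize(a[170:320,220:400],None,fx=3,fy=3,interpolation=2)[:,:400] if 0 else cv2.resize(a[170:320,240:390],(400,400),interpolation=2);b=cv2.resize(b[120:270,260:410],(400,400),interpolation=2)
cv2.imwrite("pics/c2.png",np.hstack([a,b]))
E
```

```text
[-0.26391326  0.43770517 -0.22912067  0.9390602  -0.01001785 -0.25323659] [558.12340811 -77.7247096  155.60330217] [-1.63031244e-02 -3.10506545e+00  1.10452349e-03] [-1.30877987 -0.36715158 -0.45726346] [-0.05443746  0.1074244  -0.02243441] 0.1338206205648776
```

View pics/c2.png

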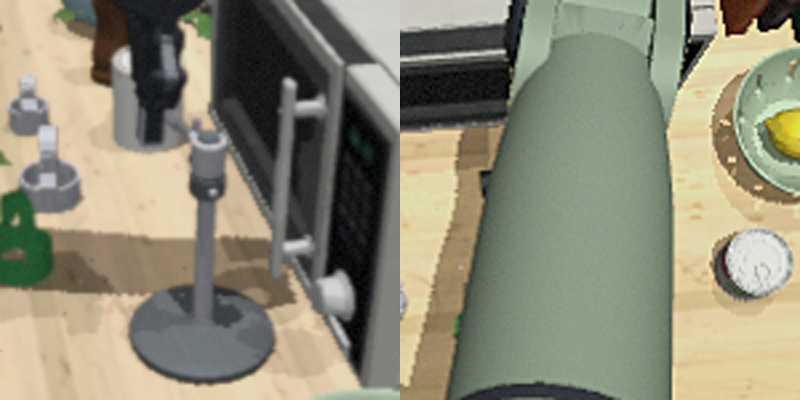

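The hook now points roughly left (+y), at about 1.8 rad, where the force started to rise. The guard stops left the tool slightly skewed. I'll back off, square up, and feel for the stop in 1 mm steps.

```bash
python3 - <<'E'
import push
from push import *
th=1.78
manip.move_straight(pose(th,26,162),vel=60,orientation=down(th+np.pi/2))
manip.hold(.2); push.f0=np.mean([manip.current_wrist_force() for _ in range(5)],0);print(push.f0)
log=[];t=np.array([-np.sin(th),np.cos(th)])
for off in np.r_[20:6:-1.]:
    manip.move_straight(pose(th,off,162),vel=15);manip.hold(.1)
    f=ft(th);p=manip.current_tool_pos();log.append((float(off),round((np.array(p[:2])-ax)@t,2),round(f,1)))
    if f>9: break
print(log,p,manip.current_wrist_force(),manip.current_time_s())
E
```

```text
[ 0.59529941 -0.49307474 -0.02837369]
[(20.0, np.float64(20.08), np.float64(0.5)), (19.0, np.float64(19.02), np.float64(0.7)), (18.0, np.float64(18.0), np.float64(1.0)), (17.0, np.float64(16.99), np.float64(-0.2)), (16.0, np.float64(16.42), np.float64(3.4)), (15.0, np.float64(16.12), np.float64(6.4)), (14.0, np.float64(15.53), np.float64(7.7)), (13.0, np.float64(14.88), np.float64(8.1)), (12.0, np.float64(14.29), np.float64(8.7)), (11.0, np.float64(13.7), np.float64(9.4))] [562.8482664  -81.06868616 161.6565487 ] [-8.629718   -2.17161327  5.76616354] 20.5167
```

```bash
python3 - <<'E'
import push
from push import *
th=1.78
push.f0=np.array([.595,-.493,-.028])
t=np.array([-np.sin(th),np.cos(th)])
def go(off):
    manip.move_straight(pose(th,off,162),vel=15);manip.hold(.1)
    f=ft(th);p=manip.current_tool_pos();print(off,round((np.array(p[:2])-ax)@t,2),round(f,1),np.round(manip.current_wrist_force()-push.f0,1))
    return f
off=11
while off>6:
    off-=1
    if go(off)>11.5: break
while off<19:
    off+=1.
    if go(off)<.7: break
print(manip.current_time_s())
E
```

```text
10 13.08 11.4 [-11.3  -1.8   6. ]
9 12.52 12.2 [-12.   -2.2   7.4]
10.0 12.58 8.7 [-8.8 -0.4  5.1]
11.0 12.89 7.5 [-7.6 -0.4  3. ]
12.0 13.48 6.2 [-6.1 -1.2  2.6]
13.0 13.98 5.9 [-5.9 -0.4  2.3]
14.0 14.42 5.7 [-5.8  0.   1.2]
15.0 14.88 3.3 [-3.6  1.1 -1.2]
16.0 15.62 2.2 [-2.5  1.1 -0.8]
17.0 16.52 0.6 [-0.6 -0.1  0.5]
24.0167
```

```bash
python3 - <<'E'
from push import *
th=1.78
manip.move_straight(pose(th,40,162),vel=100)
manip.move_straight(pose(th,40,290),vel=250)
yc=1.41-np.pi/2
q=[]
for y in(yc,yc+np.pi):
    j=manip.inverse_kinematics([480,97,190],down(y));print(y,j)
# back the tool off along camera view: wrist camera sits on which side?
manip.goto([430,97,230],down(yc));manip.command_gripper(85)
print(manip.current_q(),manip.current_time_s())
m=manip.camera_model("wrist");print(-np.array(m["R"]).T@m["t"],np.array(m["R"])[2])
im,W=cloud("wrist");cv2.imwrite("pics/w3.png",im)
x,y,z=W[...,0],W[...,1],W[...,2]
for c in (im is not None,):
    k=(np.hypot(x-494,y-97)<30)&(z>58)&(z<90);p=W[k];print(len(p),p.mean(0),p.min(0),p.max(0))
    if len(p)>20:
        r=cv2.minAreaRect(p[:,:2].astype(np.float32));print(r)
print([(np.round(r["xyz"],1).tolist(),round(r["conf"],2)) for r in manip.landmark_of("cutter_arch","wrist")])
im,T=cloud("top");x,y,z=T[...,0],T[...,1],T[...,2]
r=np.hypot(x-590,y+143);k=(r>18)&(r<100)&(z>165)&(z<205);p=T[k];print("hook",len(p),p.mean(0))
for c in("top","side"):
  if c=="side": manip.snapshot(c)
  print(c,[(q,np.round(r["xyz"],1).tolist(),round(r["conf"],2)) for q in("hook","hook_seat") for r in manip.landmark_of(q,c)])
cv2.imwrite("pics/t3.png",im);np.save("T3.npy",T);np.save("W3.npy",W)
E
```

```text
-0.16079632679489664 [ 4.85311148e-02  2.49633898e-01 -4.11169036e-01  9.09993392e-01
  4.44089210e-16 -2.93226521e+00]
2.9807963267948967 [ 0.04853111  0.2496339  -0.41116904  0.90999339  0.          0.20932744]
[ 5.41619495e-02  1.24676182e-01 -4.58982645e-01  9.87071827e-01
 -2.25234714e-05 -2.92669773e+00] 27.9167
[501.16091087  85.70968971 372.76756615] [-0.27926985  0.0433348  -0.9592343 ]
1092 [492.97678357  95.97183746  77.00316258] [481.96356159  75.37773603  60.81667633] [503.91427532 117.65966849  82.64048812]
((492.79638671875, 96.36883544921875), (40.76922607421875, 16.250446319580078), 80.4285888671875)
[([495.0, 98.1, 78.7], 0.77), ([449.3, -13.6, 79.4], 0.59)]
hook 208 [ 632.1674862  -115.07188053  186.15943442]
top [('hook', [593.5, -141.9, 179.7], 0.77), ('hook_seat', [573.8, -85.7, 179.1], 0.51)]
side [('hook', [592.9, -143.6, 180.6], 0.59), ('hook', [577.5, -77.8, 179.6], 0.44), ('hook_seat', [574.2, -74.6, 178.4], 0.6)]
```

View pics/w3.png

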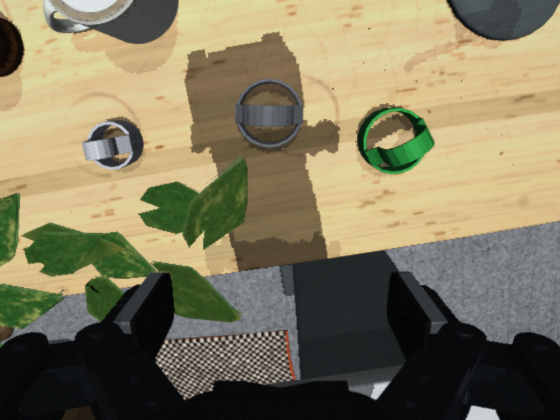

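The wrist view shows the large cutter's strap at px (268,115), centred in its ring, with the small cutter at (107,150) and the green look-alike at (395,140). The strap measures 41 x 16 mm at (493,97). I'll grasp it now.

```bash
python3 - <<'E'
from push import *
T=np.load("T3.npy");x,y,z=T[...,0],T[...,1],T[...,2]
rr=np.hypot(x-590,y+143);k=(rr>22)&(rr<110)&(z>165)&(z<210)&(x<615);p=T[k];d=p[:,:2]-[590.5,-143];print("hook",len(p),p.mean(0),p.max(0),p.min(0),np.arctan2(d[:,1].mean(),d[:,0].mean()),np.hypot(*d.T).max())
yaw=np.radians(80.43)-np.pi/2
c=[493.2,96.7]
manip.goto([*c,120],down(yaw))
print(manip.move_straight([*c,33],vel=80,guard=8),manip.current_tool_pos())
manip.command_gripper(30);print(manip.current_finger_gap(),manip.current_grasp_force())
manip.move_straight([*c,190],vel=150)
print(manip.current_finger_gap(),manip.current_grasp_force(),manip.current_wrist_force(),manip.current_time_s())
th=1.82;ax=np.array([590.5,-143]);e=np.array([np.cos(th),np.sin(th)])
manip.goto([*(ax+130*e),190],down(th-np.pi))
print(manip.current_q(),manip.current_tool_pos(),manip.current_time_s())
im,W=cloud("wrist");cv2.imwrite("pics/w4.png",im);np.save("W4.npy",W)
print([(q,np.round(r["xyz"],1).tolist(),round(r["conf"],2)) for q in("hook","hook_seat","cutter_arch") for r in manip.landmark_of(q,"wrist")])
x,y,z=W[...,0],W[...,1],W[...,2]
r=np.hypot(x-ax[0],y-ax[1]);k=(r<13)&(z>190)&(z<205);print("hub",W[k].mean(0))
k=(r>20)&(r<105)&(z>160)&(z<205)&(x<620);p=W[k];d=p[:,:2]-ax;print(len(p),p.mean(0),np.hypot(*d.T).max(),np.arctan2(d[:,1].mean(),d[:,0].mean()))
im,_=manip.snapshot("side");cv2.imwrite("pics/s4.png",np.hstack([cv2.resize(im[150:300,200:350],(400,400)),cv2.resize(cv2.imread("pics/w4.png"),(400,400))]))
E
```

```text
hook 91 [576.82837769 -88.22248008 183.43635755] [591.01031649 -51.21062041 195.89418013] [ 565.87350696 -122.22736828  174.93477692] 1.8153839339895603 94.30115248144355
False [493.66655361  96.72223446  33.43992302]
41.27282050390671 63.98198820417747
40.7075119077625 71.35174282360822 [ 0.82085179  0.36375243 -1.64303138] 31.8917
[-1.62298632e-01  3.73095253e-01 -2.35975079e-01  9.63402500e-01
  3.43276262e-04 -1.98371197e+00] [557.75776284 -16.64090346 189.29352299] 32.7917
[('hook_seat', [574.9, -82.8, 179.4], 0.69), ('cutter_arch', [558.6, -13.3, 229.6], 0.97), ('cutter_arch', [449.5, -12.8, 76.6], 0.96)]
hub [nan nan nan]
5104 [576.65903495 -83.94430505 181.96548974] 104.99866258200018 1.8010124878767308<stdin>:17: RuntimeWarning: Mean of empty slice.
  ret = um.true_divide(
```

View pics/s4.png

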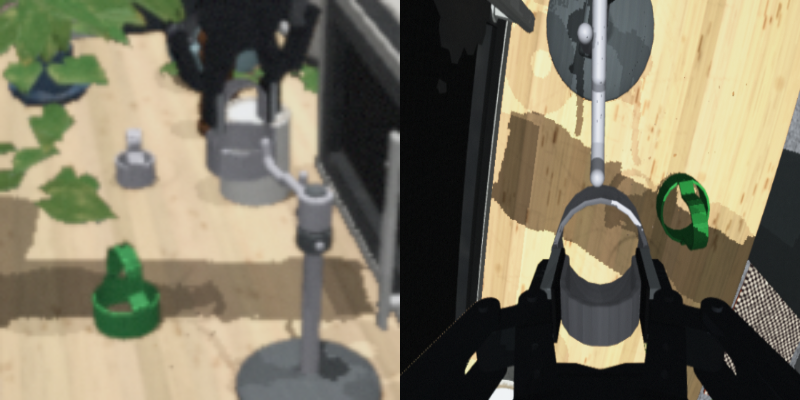

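The wrist view (right half) shows the cutter held squarely. Its arch top is at px (598,190), in line with the hook's tip at (597,180), and the pin is at (585,30) beside the arm. Next I'll take the exact line and heights from this depth image.

```bash
python3 - <<'E'
from h import *
W=np.load("W4.npy");x,y,z=W[...,0],W[...,1],W[...,2]
ax=np.array([590.5,-143]);r=np.hypot(x-ax[0],y-ax[1])
e=np.array([np.cos(1.82),np.sin(1.82)]);n=np.array([-e[1],e[0]])
D=W[...,:2]-ax;s=D@e;l=D@n
for a in range(24,104,6):
    k=(s>=a)&(s<a+6)&(abs(l)<8)&(z>165)&(z<206)
    print(a,k.sum(),np.round([np.median(l[k]),l[k].min(),l[k].max(),np.percentile(z[k],95)],1) if k.sum() else "")
c=np.array([557.76,-16.64]);k=(abs(s-130)<14)&(abs(l)<15)&(z>220)&(z<245)
print("arch top",k.sum(),np.percentile(z[k],[50,95,99]),"s",s[k].min(),s[k].max())
top=k&(z>np.percentile(z[k],80));print(np.median(l[top]),np.median(s[top]))
k=(abs(s-130)<40)&(abs(l)<40)&(z>150)&(z<215);print(np.percentile(z[k],[1,50,99]))
E
```

```text
24 346 [ -0.2  -3.9   3.6 184.9]
30 486 [ -2.   -8.    3.3 192.3]
36 509 [ -2.4  -8.    3.3 191.2]
42 332 [ -0.5  -4.4   3.3 185. ]
48 342 [ -0.5  -4.6   3.5 184.6]
54 312 [ -0.5  -4.6   3.2 181.1]
60 297 [ -0.5  -4.7   3.2 179.8]
66 291 [ -0.9  -4.7   3.3 179.7]
72 280 [ -0.9  -4.7   2.9 179.8]
78 325 [ -0.9  -5.    2.9 185.9]
84 424 [ -1.1  -5.1   2.8 197.2]
90 101 [ -1.2  -5.    2.6 197.4]
96 3 [  0.4  -0.    1.7 177.5]
102 485 [ -0.   -7.9   7.9 179. ]
arch top 4090 [230.13285802 231.92405389 232.37732181] s 123.47423337000272 141.18325629681254
0.4052690702781516 132.39406079059057
[151.98887096 177.60041727 214.56324779]
```

```bash
cat > hang.py <<'E'
from h import *
ax=np.array([590.5,-143]);e=np.array([np.cos(1.82),np.sin(1.82)]);n=np.array([-e[1],e[0]])
P=lambda s,l,z:[*(ax+s*e+l*n),z]
E
python3 - <<'E'
from hang import *
manip.move_straight(P(130,-1.4,162.6),vel=80)
print(manip.move_straight(P(63.6,-1.4,162.6),vel=50,guard=5),manip.current_tool_pos(),P(63.6,-1.4,162.6))
manip.hold(.2);f0=np.mean([manip.current_wrist_force() for _ in range(5)],0);print(f0,manip.current_time_s())
im,_=manip.snapshot("side");w,_=manip.snapshot("wrist")
cv2.imwrite("pics/s5.png",np.hstack([cv2.resize(im[150:300,220:370],(400,400)),cv2.resize(w,(400,400))]))
E
```

```text
True [574.74141072 -77.13422192 161.82173692] [np.float64(576.1709378664148), np.float64(-81.01937416924662), 162.6]
[-0.2628121   0.96036296 -0.61338522] 34.9
```

View pics/s5.png

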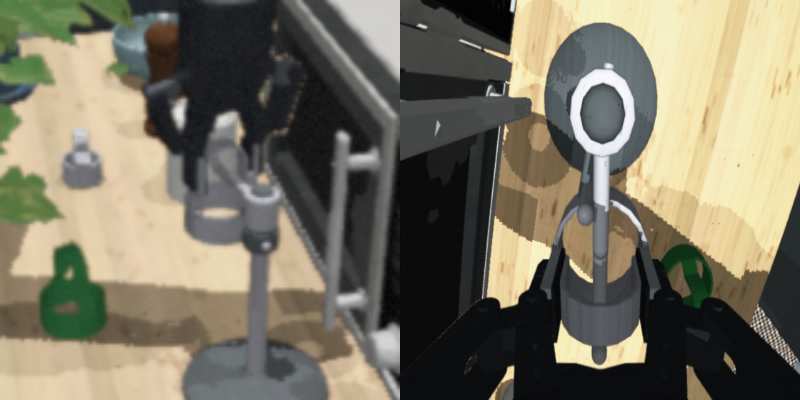

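The arch is over the dip and the arm passes cleanly through it at px (600,240), with the pin standing clear to its left. The guard stopped the move 4 mm short with no lasting force, so I'll lower partway, finish the inward move, then settle it by feel.

```bash
python3 - <<'E'
from hang import *
fz=lambda:np.mean([manip.current_wrist_force() for _ in range(4)],0)
f0=np.array([-.26,.96,-.61])
print(manip.move_straight(P(67.4,-1.4,152),vel=30,guard=6),np.round(fz()-f0,1))
print(manip.move_straight(P(64,-1.4,150),vel=20,guard=6),np.round(fz()-f0,1))
manip.move_straight(P(64,-1.4,144),vel=20,guard=6);manip.hold(.15);f0=fz();print(f0)
for z in np.arange(143,134,-.7):
    g=manip.move_straight(P(64,-1.4,z),vel=10,guard=6);manip.hold(.1)
    f=fz()-f0;p=manip.current_tool_pos();print(round(z,1),g,round(p[2],1),np.round(f,1))
    if f[2]>2.2: break
d=np.array(p[:2])-ax;print(d@e,d@n,manip.current_time_s())
E
```

```text
False [ 0.8 -1.7 -0.1]
False [ 0.6 -0.9 -0.7]
[ 0.00809568  0.23357172 -1.20759189]
143.0 False 143.0 [ 0.3 -0.3 -0.6]
142.3 False 142.3 [ 0.3 -1.1 -0.1]
141.6 False 141.6 [-0.1 -0.6 -0.4]
140.9 False 140.9 [-0.2 -1.5  0. ]
140.2 False 140.2 [ 0.1 -0.5  0. ]
139.5 False 139.7 [-0.8  0.1  2. ]
138.8 False 139.5 [-1.7  0.1  6.6]
63.86738348453189 -1.5715985758174964 38.8667
```

```bash
python3 - <<'E'
from hang import *
manip.move_straight(P(63.9,-1.5,139.3),vel=10);manip.hold(.1)
print(np.round(manip.current_wrist_force(),1))
manip.command_gripper(62);print(manip.current_finger_gap(),np.round(manip.current_wrist_force(),1))
print(manip.move_straight(P(63.9,-1.5,275),vel=60,guard=5),manip.current_tool_pos())
manip.hold(.3)
manip.goto(P(160,0,290),down(1.82-np.pi))
im,W=cloud("wrist");s,_=manip.snapshot("side");np.save("W6.npy",W);cv2.imwrite("pics/s6.png",np.hstack([cv2.resize(s[150:300,220:370],(400,400)),cv2.resize(im,(400,400))]))
print([(q,np.round(r["xyz"],1).tolist(),round(r["conf"],2)) for q in("hook_seat","cutter_arch") for r in manip.landmark_of(q,"wrist")])
D=W[...,:2]-ax;s_=D@e;l=D@n;z=W[...,2]
for a in (22,26,44,48,80,84,88):
    k=(s_>=a)&(s_<a+4)&(abs(l)<8)&(z>165)&(z<206);print(a,k.sum(),np.round([np.median(l[k]),l[k].min(),l[k].max(),z[k].max()],1) if k.any() else "")
print(manip.current_time_s())
E
```

```text
[-1.8  0.9  4.3]
61.897055441200784 [-0.1 -0.2  0. ]
False [576.08945765 -80.68414467 274.74982007]
[('hook_seat', [572.5, -83.4, 179.1], 0.74), ('cutter_arch', [448.6, -8.3, 73.8], 0.88), ('cutter_arch', [578.5, -79.1, 183.9], 0.73)]
22 2 [-1.000e-01 -3.900e+00  3.600e+00  1.809e+02]
26 85 [-1.000e-01 -3.900e+00  3.600e+00  1.854e+02]
44 83 [ -0.7  -3.9   3.1 186.2]
48 79 [ -0.7  -3.9   3.2 186.6]
80 76 [ -0.6  -4.6   2.7 186.2]
84 79 [ -1.2  -4.5   2.7 197.3]
88 69 [ -0.6  -4.3   2.6 198.3]
42.9417
```

View pics/s6.png

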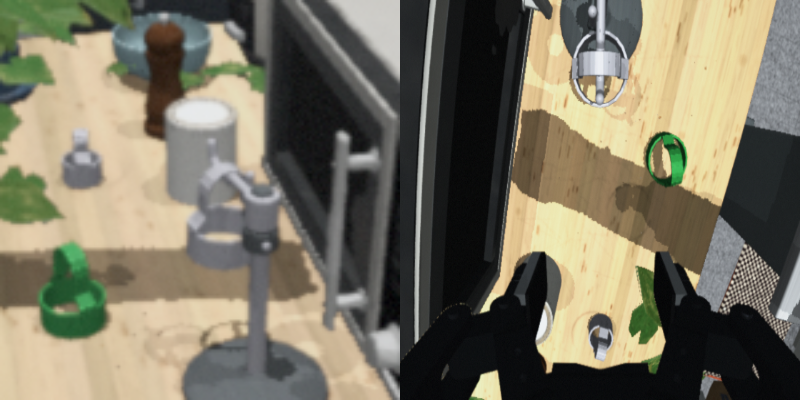

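The cutter hangs in the dip (arch at px (605,65) right half, (210,180) left half). The hook's line hasn't shifted measurably, so it is still on its stop, and everything else is where it was. I'll let any swing settle and hand in.

```bash
python3 -c "
from plant import manip
manip.hold(4);print(manip.finish_job(),manip.current_time_s())"
```

```text
the job is handed in; nothing more can be done
the job is handed in; nothing more can be done
```

I swung the hook clockwise onto its stop, pressing with at most about 14 N in the readings between steps. The larger cutter now hangs free in the dip with the hook still at the stop, the other things look undisturbed, and the job is handed in after about 47 s.

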